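# Hold the sprung cover of a test chamber at its clamp mark

## Robot

A 6-joint arm with a two-finger parallel gripper is mounted at the origin on the work surface; the furniture and walls round the work are solid. World frame = base frame: x ahead of the robot, y to its left, z up, the work surface at z = 0. Lengths are in m, angles in rad, forces in N, time in s.
With the tool pointing down it reaches from about 0.35 to 0.875 m from the base axis. Payload 4.2 kg.
Tool frame: the origin (TCP) lies at the very end of the fingers, on their centre line; the grasp point (between the pads) lies 19 mm behind it (r.grip_depth is the distance from the TCP to the grasp point, in m); z points along the fingers, y is the line along which they close (so a half turn about z gives the same grasp; the last joint's range is limited). The gripper opens to 85 mm and grips with 20 to 120 N. Pads are 22 mm wide; open, the fingers measure 114 mm over their backs; the gripper's body (76 mm by 85 mm) begins 54 mm behind the grasp point. The pads swing forward as they close: fully open they stand 13 mm farther back than shut.
Start: joints at [-0.948, 0.385, 0.008, 0, -1.194, -0.259], TCP at [0.222, -0.584, 0.231] pointing down, gripper open.
Joint ranges: [-3.14, 3.14], [-1.21, 2.06], [-1.07, 1.41], [-3.16, 2.05], [-2.99, -0.16], [-3.1, 3.1]. Speed limits (rad/s): [2.79, 2.79, 3.14, 3.14, 3.14, 3.14].

## Interface

Orientations are given as a unit quaternion [w, x, y, z].
In Python, from station import monitor, eyes, r gives the robot as it stands. The module is installed in compiled form; this text tells all that it offers.
- The arm moves only by the shell command python3 -m crank 'ROWS' [FORCE]. ROWS is JSON, a list that holds one entry, the list of rows, each a list of 7 numbers: the turn, a rotation vector about the world's x, y, z in degrees, then the shift along the world's x, y, z in m, then the opening, from -1 (shut) to 1 (fully open). A call has 1 to 20 rows; each row is the pose to reach, as a shift and turn from the pose commanded when the call began; what a row does not reach only later rows make up. A row lasts 1/8 s, in which the tool goes at most 62.5 mm and 10.7 degrees, less where a joint would pass 70% of its speed; a pose out of reach is approached as far as the arm can. A call with a gripper value outside its range is refused whole. The fingers move at their own pace and stop on an object; FORCE is the grip in N (left out, the last holds). Time passes only in rows, so rows that repeat a pose let the fingers close. It gives the time, the measured TCP pose, the force, the opening and the grip force at its end, in the units of the state.
- monitor.get_obs(): the state, without advancing time (a new reading comes with each control period).
- eyes.capture(name): name is "scene" or "side" or "wrist"; returns (picture, depth): 420x560x3 uint8, red, green, blue; 420x560 float32, m along the optical axis (not along the pixel's ray), 0 where there is no reading.
- eyes.calibration(name): a dict with "fov_y" (degrees; the focal length in pixels is half the picture's height over the tangent of half this angle, whatever the lens; pixels are square), "cx", "cy" (the principal point, pixels), "cam_to_world" (4x4, takes a point from camera to world coordinates). Camera axes: x right, y down, z forward; pixel columns grow to the right and rows downward; lengths in m; the calibration is good to about 2 mm. A picture is of the moment at which its call begins: read the wrist's pose just before it. calibration takes no time and is no camera call; for the wrist camera it gives the pose at the moment of the call.
- r.job_done(): hands the job in; it is judged then, once.
The state is a dict: "time_s": time; "joint_positions": joint angles; "joint_velocities": joint speeds; "effort": joint torques, N m; "tool_pos": TCP position; "eef_rot": TCP orientation; "wrist_force": force on the tool from outside, world axes, zero at the start; "moment": the same for the moment, N m; "finger_gap": finger opening in m; "grip_force": force on a finger pad.
Only numpy, scipy, OpenCV 4.12 (cv2) and the standard library are available. Lean on these libraries where they do the work, as an engineer would, in place of code of your own. Each camera call takes 0.05 s, during which the arm holds its last target. There are 200 camera calls.

## Task

Pull the temperature probe that stands upright through the cover of the small test chamber straight out, with the cover still shut, and stand it in the upright metal cup on the bench. Then lift the sprung cover by its bar handle until the pointer on the cover's side is level with the needle of the clamp on the curved rod, and finish while holding the cover still at that mark: do not let go. Do not shift the clamp, and leave the test weight, the counter and the tape roll where they are.

Things in the scene. Friction and masses are not known exactly. Their poses are not given: they have to be found in the camera images.
- chamber: Small grey test chamber, a fixed housing 150 x 150 mm, 68 mm high (foot flange 166 x 166 mm). Origin at the centre of its underside; x points to the back (hinge side), y to its left, z up; vent slots on the front (-x). On its left side, at y = 98 mm, a thin curved rod (5 mm thick) rises to z = 165 mm; only it, the bar handle and the probe rise above the cover.
- cover (a joint): Angle of the chamber's white cover, 152 x 154 x 8 mm, hinged along the back edge, in rad: 0 shut (top face 74 mm over the bench), grows as the front edge is lifted, stop at 1.2. A spring pulls it shut: an upward pull of about 4 N at the bar starts it, about 16 N straight up (7 N square to the swing) holds it at the highest mark; let go and it snaps shut.
- hinge (a point): Point on the cover's hinge axis, in the middle of the back edge, at z = 70 mm. The axis runs along the chamber's y axis.
- lift_bar: Bar handle on the cover's front: a round steel sleeve 14 mm thick, 66 mm long along the chamber's y axis, between two posts. It rises with the cover and turns freely on its rod, so a pinch from above across it can stay upright. Origin at its middle: cover shut, 134 mm in front of the hinge axis and 42 mm above it, 31 mm free under it. Its axes turn with the sleeve (y stays along it).
- pointer (a point): Outer end of the small steel tab on the left (+y) edge of the cover; 110 mm from the hinge axis, turns with the cover.
- mark_clamp (a joint): Position of the black clamp (13 x 12 x 16 mm) on the curved rod, as the cover angle in rad at which the pointer is level with it; between 0.45 and 0.85. It is stiff and stays where it is; not to be shifted.
- mark (a point): Tip of the clamp's short needle, on the same 110 mm radius from the hinge axis as the pointer; pointer and mark coincide when the cover is at the mark.
- probe: Loose temperature probe, 125 mm long, about 70 g: steel stem 10 mm thick, 80 mm long, above it a black round grip 20 mm thick, 45 mm long. Origin at the foot, z along the probe to the top. At the start it stands upright in a 16 mm hole through the cover, its foot 44 mm deep in a guide socket, 12 mm over the bench; the foot is clear of the cover when risen 65 mm.
- probe_grip (a point): Point on the probe's axis in the middle of the black grip, 103 mm above the foot.
- probe_cup: Upright round aluminium cup fixed to the bench: 32 mm outside, 24 mm inside, 62 mm high, inner floor 4 mm up, flange 54 mm wide. Origin at the centre of its underside.
- cup_mouth (a point): Centre of the cup's mouth, 62 mm above the bench.
- test_weight: Brass-coloured weight with a knob, 29 mm wide and 51 mm high, a bystander. Origin at the centre of its underside.
- counter: Hand tally counter, 44 x 60 x 28 mm, a bystander. Origin at the centre of its underside.
- white_tape: Roll of white tape, 68 x 71 x 24 mm, a bystander. Origin at the centre of its underside.
Mind the look-alikes: they are no part of the job. What is shaped like the probe but orange or pink is not meant. Several things look just like the probe_cup: the one meant starts farthest to the robot's right.

How it is judged:
By the outcome, as a careful person would: the job done as asked, in the order asked, and still so for the second after the job is handed in, while the arm keeps its last pose, push and grip.
It also fails if it takes over 58 s, if anything falls off the work surface, if the arm or the gripper's body presses on something with over 40 N, if the wrist force passes 120 N, or if a joint passes its speed limit or range.

## Working session

There is one attempt and no reset: what is moved stays moved. The work goes in short steps, Python scripts to look and compute and a shell command to move; the robot and the scene stay as the last step left them, time stands still between calls to the robot, and variables do not carry over. Pictures are saved under pics/ and viewed, at most 10 in all, crops included, and the job is handed in when it is done.

```bash
mkdir -p pics; cat > h.py <<'E'
import numpy as np, cv2
from station import monitor, eyes, r
def snap(n,f):
    c=eyes.calibration(n); p,d=eyes.capture(n)
    cv2.imwrite(f'pics/{f}.png',p[:,:,::-1]); np.savez(f'{f}.npz',p=p,d=d,T=c['cam_to_world'],k=[210/np.tan(np.radians(c['fov_y'])/2),c['cx'],c['cy']])
    return load(f)
def load(f):
    z=np.load(f+'.npz'); return z['p'],z['d'],z['T'],z['k']
def ray(T,k,u,v):
    d=T[:3,:3]@np.array([(u-k[1])/k[0],(v-k[2])/k[0],1]); return T[:3,3],d
def onz(T,k,u,v,z):
    o,d=ray(T,k,u,v); return o+d*(z-o[2])/d[2]
def cloud(d,T,k):
    v,u=np.mgrid[:420,:560]; P=np.stack([(u-k[1])/k[0]*d,(v-k[2])/k[0]*d,d],-1); return P@T[:3,:3].T+T[:3,3]
def tri(a,b):
    (o,d),(q,e)=a,b; d=d/np.linalg.norm(d); e=e/np.linalg.norm(e)
    s=np.linalg.lstsq(np.stack([d,-e],1),q-o,rcond=None)[0]; A=o+s[0]*d;B=q+s[1]*e; return (A+B)/2,np.linalg.norm(A-B)
E
python3 - <<'E'
from h import *
for n in ['scene','side','wrist']:
    p,d,T,k=snap(n,n+'0'); print(n,T.round(3).tolist(),k)
o=monitor.get_obs(); print(o)
a=[cv2.imread(f'pics/{n}0.png') for n in ['scene','side']]
E
```

```text
scene [[-0.995, 0.063, -0.083, 0.604], [0.103, 0.492, -0.865, 0.839], [-0.014, -0.869, -0.495, 0.61], [0.0, 0.0, 0.0, 1.0]] [437.52997702 278.9946904  205.73104866]
side [[1.0, 0.019, -0.004, 0.533], [0.014, -0.541, 0.841, -1.215], [0.014, -0.841, -0.541, 0.868], [0.0, 0.0, 0.0, 1.0]] [540.88728848 273.81598037 208.89191352]
wrist [[-0.356, 0.894, 0.272, 0.153], [0.935, 0.34, 0.106, -0.61], [0.002, 0.292, -0.956, 0.373], [0.0, 0.0, 0.0, 1.0]] [370.09512162 282.3137827  204.02787753]
{'time_s': 0.15, 'joint_positions': array([-9.48346990e-01,  3.85366822e-01,  6.96323440e-03, -3.29390239e-04,
       -1.19399990e+00, -2.58642687e-01]), 'joint_velocities': array([ 0.00236623, -0.00298683,  0.00392392,  0.0015091 ,  0.00045284,
       -0.00086553]), 'effort': array([ 2.50681605e-04, -3.92678761e+01,  1.88582432e+01,  4.18864042e+00,
       -3.42271065e-03, -1.26653086e-05]), 'tool_pos': array([ 0.22228013, -0.58367967,  0.23049334]), 'eef_rot': array([-2.04197676e-04, -1.80842042e-01,  9.83511813e-01,  7.92136283e-04]), 'wrist_force': array([0.06622972, 0.21471346, 0.56745773]), 'moment': array([-0.05201566,  0.00123027,  0.08778374]), 'grip_force': 0.0, 'finger_gap': 0.08581862031015845}
```

View pics/scene0.png

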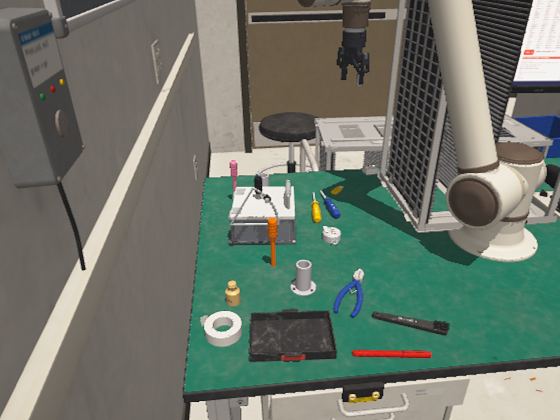

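View pics/side0.png

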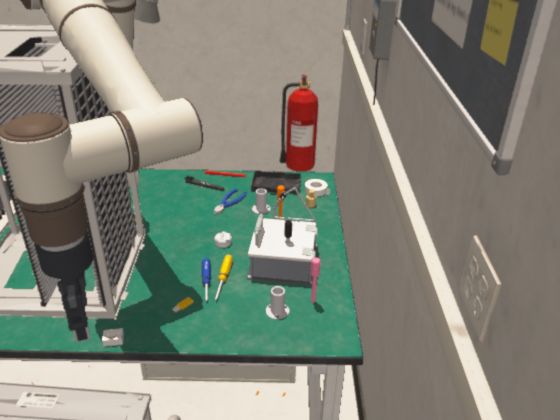

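Scene: chamber at (263,210) px with the black probe at (258,185), an orange look-alike (272,240), a pink look-alike (234,172), one cup (303,277), tape (223,328), weight (232,293). Side: chamber (285,250), black probe (289,230), bar (260,230), pink rod (315,275), orange (281,195), cups (262,200) and (278,302). The second cup is the one farthest right (-y), so it is the target.

```bash
python3 - <<'E'
from h import *
for n in ['scene0','side0']:
    p,d,T,k=load(n); C=cloud(d,T,k)
    pts={'scene0':dict(probe=(258,180),pink=(234,167),bar=(288,192),cup=(303,265),mesh1=(420,205),mesh2=(400,60),orange=(272,228),clamp=(268,197)),
     'side0':dict(probe=(289,226),probelow=(289,233),bar=(260,232),cup=(278,292),cupL=(262,194),pink=(315,268),coverFL=(262,222),coverR=(300,245),thing=(113,337),ctr=(222,240),mesh=(110,180),meshr=(128,230),black=(281,190),post=(306,226))}[n]
    for a,(u,v) in pts.items(): print(n,a,C[v,u].round(3))
    # overhead-type crop
    x0,y0,x1,y1=(215,150,345,260) if n=='scene0' else (230,180,345,330)
    cv2.imwrite(f'pics/{n}c.png',cv2.resize(p[y0:y1,x0:x1,::-1],None,fx=390/(x1-x0),fy=390/(x1-x0),interpolation=cv2.INTER_CUBIC))
a=cv2.imread('pics/scene0c.png');b=cv2.imread('pics/side0c.png')
H=max(a.shape[0],b.shape[0]);a=cv2.copyMakeBorder(a,0,H-a.shape[0],0,0,0);b=cv2.copyMakeBorder(b,0,H-b.shape[0],0,0,0)
cv2.imwrite('pics/c0.png',np.hstack([a,b]))
# obstacles above 0.12 in workspace
for n in ['scene0','side0']:
    p,d,T,k=load(n);C=cloud(d,T,k);m=(d>0)&(C[...,2]>.13)&(C[...,0]>-.3)&(C[...,0]<1.1)&(C[...,1]>-.9)&(C[...,1]<.5)
    q=C[m]; h,_,_=np.histogram2d(q[:,0],q[:,1],bins=[np.arange(-.3,1.11,.1),np.arange(-.9,.51,.1)]); print(h.astype(int))
E
```

```text
scene0 probe [ 0.562 -0.128  0.133]
scene0 pink [ 0.62  -0.259  0.111]
scene0 bar [ 0.493 -0.083  0.118]
scene0 cup [0.486 0.117 0.051]
scene0 mesh1 [ 0.178 -0.038  0.085]
scene0 mesh2 [0.604 0.839 0.61 ]
scene0 orange [0.544 0.058 0.11 ]
scene0 clamp [ 0.546 -0.016  0.144]
side0 probe [ 0.564 -0.144  0.13 ]
side0 probelow [ 0.565 -0.146  0.111]
side0 bar [ 0.493 -0.098  0.079]
side0 cup [ 0.54  -0.287  0.047]
side0 cupL [0.491 0.112 0.063]
side0 pink [ 0.621 -0.275  0.108]
side0 coverFL [ 0.497 -0.071  0.091]
side0 coverR [ 0.592 -0.154  0.082]
side0 thing [ 0.195 -0.411  0.023]
side0 ctr [ 0.391 -0.06   0.023]
side0 mesh [ 0.158 -0.163  0.259]
side0 meshr [ 0.159 -0.1    0.078]
side0 black [0.545 0.039 0.122]
side0 post [ 0.61  -0.071  0.081]
[[    0     0     0     0   965     0     0     0     0     0     0     0
      0     0]
 [    0     0     0     0     0     0     0     0    20     0     0     0
      0     0]
 [    0     0     0     0     0     0     0     0    67   807     0     0
      0     0]
 [    0     0     0     0     0     0   542  1836  2595  1416   604     0
    
[... 1448 characters left out ...]
0     0  4399  1988    99     0     0     0     0     0     0
      0     0]
 [    0     0     0   192   503     0     0     0     0     0     0     0
      0     0]
 [    0     0     0     0     0     0     0    50   102     0     0     0
      0     0]
 [    0     0     0     0     0     0     0     0     2     0     0     0
      0     0]
 [    0     0     0     0     0     0     0     0     0     0     0    46
    341     2]
 [ 1232  9240 13119 12969  7777  5657  4084  2989  2325  1799  1461  1719
    690   305]
 [    0     0     0     0     0     0     0     0     0     0     0     0
      0     0]
 [    0     0     0     0     0     0     0     0     0     0     0     0
      0     0]]
```

View pics/c0.png

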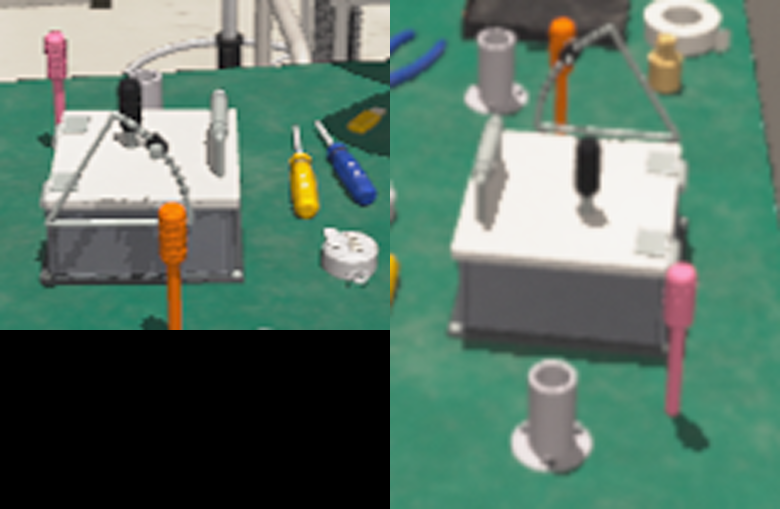

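The crop confirms it: the black probe is in the cover, the pink and orange rods stand loose beside it, the bar is at the chamber's front (-x), and the target cup is on the -y side. Next I need precise geometry and the extent of the mesh cage.

```bash
python3 - <<'E'
from h import *
np.set_printoptions(linewidth=200,suppress=True)
for n in ['scene0','side0']:
    p,d,T,k=load(n);C=cloud(d,T,k).reshape(-1,3);C=C[(d.ravel()>0)&(C[:,2]>.03)]
    print(n,'rows x 0..0.35 step .05; cols y -0.6..0.15 step .05; zmin/zmax cm')
    for x in np.arange(-.1,.4,.05):
        L=[]
        for y in np.arange(-.6,.15,.05):
            q=C[(C[:,0]>=x)&(C[:,0]<x+.05)&(C[:,1]>=y)&(C[:,1]<y+.05)]
            L.append(f'{q[:,2].min()*100:3.0f}/{q[:,2].max()*100:3.0f}' if len(q)>3 else '   .   ')
        print(f'{x:5.2f}',*L)
# black grip
S={}
for n,(x0,y0,x1,y1) in {'scene0':(250,170,268,194),'side0':(282,218,296,242)}.items():
    p,d,T,k=load(n); m=np.zeros((420,560),bool); m[y0:y1,x0:x1]=(p[y0:y1,x0:x1].max(-1)<60); v,u=np.nonzero(m)
    print(n,'grip',u.mean(),v.mean(),m.sum(),u.min(),u.max(),v.min(),v.max()); S[n]=ray(T,k,u.mean(),v.mean()); 
    S[n+'t']=ray(T,k,u[v<v.min()+3].mean(),v.min())
print('grip',tri(S['scene0'],S['side0']),'top',tri(S['scene0t'],S['side0t']))
# cover plane edges, from depth
for n in ['scene0','side0']:
    p,d,T,k=load(n);C=cloud(d,T,k); m=(d>0)&(p.min(-1)>170)&(abs(C[...,2]-.075)<.012)&(abs(C[...,0]-.56)<.13)&(abs(C[...,1]+.13)<.13)
    q=C[m]; rct=cv2.minAreaRect(q[:,:2].astype(np.float32)*1000); print(n,m.sum(),rct,np.median(q[:,2]),cv2.boxPoints(rct).round().tolist())
E
```

```text
scene0 rows x 0..0.35 step .05; cols y -0.6..0.15 step .05; zmin/zmax cm
-0.10    .       .       .       .       .       .       .       .       .       .       .      4/ 23   3/ 23    .       .   
-0.05    .       .       .       .       .       .       .       .       .       .       .     24/ 24   3/ 24   3/ 23    .   
 0.00    .       .       .       .       .       .      3/ 51   3/ 52   4/ 52  30/ 53  23/ 53  23/ 53   3/ 24   3/ 23  14/ 19
 0.05   3/  4    .       .       .       .       .       .       .       .       .       .      3/  4   3/ 33  20/ 30  13/ 22
 0.10   3/  4   3/  3    .       .       .       .       .       .       .       .      4/ 30   3/ 53  20/ 47  10/ 34  10/ 22
 0.15   3/ 49   3/ 49    .       .       .      3/ 51   3/ 52   3/ 52   3/ 51   3/ 46   3/ 46   3/ 54  13/ 49  11/ 30    .   
 0.20   3/ 49   3/ 50    .       .       .       .       .       .       .       .     47/ 53  44/ 53    .       .       .   
 0.25   3/ 49  48/ 50  50/ 50    .       .       .       .       .       .       .       .       .       .       .       .   
 0.30   3/  3  49/ 
[... 1579 characters left out ...]
7.90425531914894 183.38297872340425 94 254 261 176 193
side0 grip 287.9871794871795 228.89743589743588 78 286 290 221 237
grip (array([ 0.56194599, -0.13863694,  0.11795495]), np.float64(0.0003123709165549882)) top (array([ 0.56208455, -0.13637164,  0.13950946]), np.float64(0.000265391318616289))
scene0 1459 ((554.6989135742188, -106.80380249023438), (179.62913513183594, 154.1211700439453), 83.52114868164062) 0.07947532687273406 [[468.0, -187.0], [621.0, -205.0], [641.0, -26.0], [488.0, -9.0]]
side0 1915 ((553.3383178710938, -110.50668334960938), (181.26983642578125, 157.93614196777344), 83.88060760498047) 0.07994020499809185 [[465.0, -192.0], [622.0, -209.0], [642.0, -29.0], [484.0, -12.0]]
```

Chamber yaw is about -6.5°, the probe is near (0.562,-0.138), and the cup near (0.54,-0.29). The cage is about 0.57 m high at x<0.17, y from -0.35 to -0.05. I'll rise first, then swing over to a wrist view.

```bash
python3 -m crank '[[[0,0,0,0,0,0.06,1],[0,0,0,0,0,0.12,1],[0,0,0,0.02,0,0.17,1],[0,0,-5,0.06,0.03,0.18,1],[0,0,-10,0.10,0.07,0.18,1],[0,0,-15,0.14,0.11,0.18,1],[0,0,-20,0.17,0.16,0.18,1],[0,0,-25,0.20,0.21,0.18,1],[0,0,-27.3,0.22,0.26,0.18,1],[0,0,-27.3,0.24,0.31,0.18,1],[0,0,-27.3,0.26,0.36,0.18,1],[0,0,-27.3,0.278,0.414,0.17,1],[0,0,-27.3,0.278,0.414,0.17,1],[0,0,-27.3,0.278,0.414,0.17,1]]]'
python3 - <<'E'
from h import *
o=monitor.get_obs();print(o['time_s'],o['tool_pos'],o['eef_rot'],o['joint_positions'],o['wrist_force'])
p,d,T,k=snap('wrist','w1');print(T.round(3).tolist())
E
```

```text
time_s: 1.9
tool_pos: [0.5004, -0.17, 0.4013]
eef_rot: [-0.0, 0.056, 0.998, -0.0]
wrist_force: [-0.0, -0.1, -0.0]
finger_gap: 0.0853
grip_force: 0.0
1.9 [ 0.50036093 -0.16999381  0.40126758] [-1.93948954e-04  5.59636076e-02  9.98432781e-01 -1.35441184e-04] [-2.01525151e-02  1.46568581e-01  9.79086520e-02  2.57108364e-04
 -1.52253376e+00 -1.66264199e+00] [-0.00221038 -0.06743485 -0.03696563]
[[0.112, 0.951, 0.29, 0.426], [0.994, -0.107, -0.033, -0.162], [-0.0, 0.292, -0.957, 0.544], [0.0, 0.0, 0.0, 1.0]]
```

View pics/w1.png

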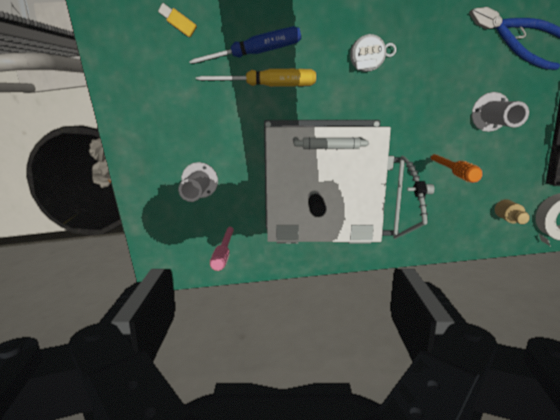

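The wrist view shows the target cup's mouth near (203,182), the probe top (317,205), the bar (295–368,143), the cover corners (266,125)–(391,125), the clamp (421,188) and the pointer tab (390,162).

```bash
python3 - <<'E'
from h import *
p,d,T,k=load('w1')
a=cv2.resize(p[155:225,160:240,::-1],None,fx=5,fy=5,interpolation=cv2.INTER_CUBIC)
b=cv2.resize(p[130:250,375:455,::-1],None,fx=5,fy=5,interpolation=cv2.INTER_CUBIC)
c=np.zeros((600,800,3),np.uint8); c[:350,:400]=a; c[:,400:]=b; 
ps=load('side0')[0]; s=cv2.resize(ps[280:322,255:305,::-1],None,fx=5,fy=5,interpolation=cv2.INTER_CUBIC); c[360:570,:250]=s
cv2.imwrite('pics/c1.png',c)
S=load('side0'); W=(T,k)
print('cup',tri(ray(T,k,203,182),ray(S[2],S[3],277.8,291.2)), onz(T,k,203,182,.062))
m=np.zeros((420,560),bool);m[185:222,300:335]=p[185:222,300:335].max(-1)<45; v,u=np.nonzero(m);print('grip',u.mean(),v.mean(),u.min(),u.max(),v.min(),v.max(),onz(T,k,u.mean(),v.mean(),.117))
C=cloud(d,T,k); print('bar',C[143,320],C[143,345],onz(T,k,331,143,.112),onz(T,k,300,143,.112),onz(T,k,366,143,.112))
for q in [(266,126),(391,126),(383,242),(268,241)]: print('cov',onz(T,k,*q,.074).round(4),C[q[1]+(3 if q[1]<200 else -3),q[0]+(4 if q[0]<300 else -4)].round(4))
E
```

```text
cup (array([ 0.5366783 , -0.283721  ,  0.04528858]), np.float64(0.006454469381087977)) [ 0.52982504 -0.27994768  0.062     ]
grip 316.49319727891157 204.79931972789115 309 325 194 215 [ 0.56113397 -0.13531371  0.117     ]
bar [ 0.48758336 -0.1250562   0.1173704 ] [ 0.49066789 -0.09668445  0.1181127 ] [ 0.48977889 -0.11190437  0.112     ] [ 0.48576499 -0.14767114  0.112     ] [ 0.49431061 -0.07152345  0.112     ]
cov [ 0.4653 -0.1865  0.074 ] [ 0.4691 -0.1818  0.0779]
cov [ 0.4827 -0.0317  0.074 ] [ 0.4852 -0.0379  0.0785]
cov [ 0.638  -0.0467  0.074 ] [ 0.6315 -0.0527  0.0773]
cov [ 0.619 -0.203  0.074] [ 0.6132 -0.1967  0.0789]
```

View pics/c1.png

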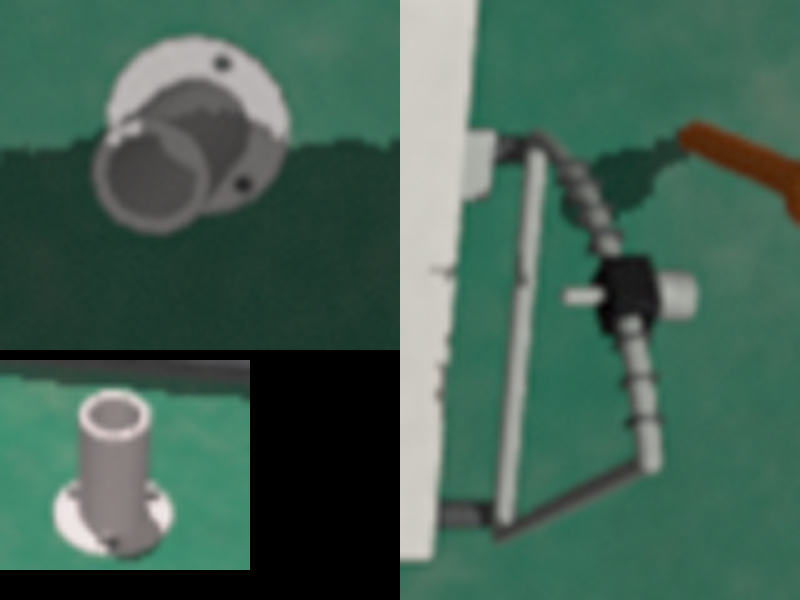

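```bash
python3 - <<'E'
from h import *
from scipy.optimize import brentq
_,_,T,k=load('w1'); S=load('side0'); Q=load('scene0')
print('cup',tri(ray(T,k,190,190),ray(S[2],S[3],278,291)),onz(T,k,190,190,.062),onz(S[2],S[3],278,291,.062))
print('probe top',onz(T,k,318,206,.137),'w1/side',tri(ray(T,k,316.5,204.8),ray(S[2],S[3],288,228.9)))
# bar from two views: side bar centre
for hx,hy in [(.623,-.1268)]:
    ux=np.array([.9938,-.1115,0])
    def ang(T,k,u,v):
        o,d=ray(T,k,u,v)
        f=lambda z:(lambda P:np.hypot((P-[hx,hy,0])@ux,P[2]-.07)-.11)(o+d*(z-o[2])/d[2])
        z=brentq(f,.1,.19); P=o+d*(z-o[2])/d[2]; return P,np.arctan2(P[2]-.07,-(P-[hx,hy,0])@ux)
    print('needle tip wrist',ang(T,k,407.4,189.2))
    print('ptr',onz(T,k,394,163,.07), (onz(T,k,394,163,.07)-[hx,hy,0])@ux)
p=Q[0]; cv2.imwrite('pics/c2.png',cv2.resize(p[175:225,225:305,::-1],None,fx=9,fy=9,interpolation=cv2.INTER_CUBIC))
E
```

```text
cup (array([ 0.53962144, -0.29956938,  0.06067537]), np.float64(0.001053487291161611)) [ 0.53877828 -0.29924411  0.062     ] [ 0.54012163 -0.30088212  0.062     ]
probe top [ 0.55645048 -0.13494593  0.137     ] w1/side (array([ 0.5619535 , -0.13514431,  0.11537916]), np.float64(0.0005937948544336364))
needle tip wrist (array([ 0.54727699, -0.03307574,  0.13895551]), np.float64(0.6775270794098747))
ptr [ 0.53075715 -0.02793316  0.07      ] -0.10269459599986613
```

View pics/c2.png

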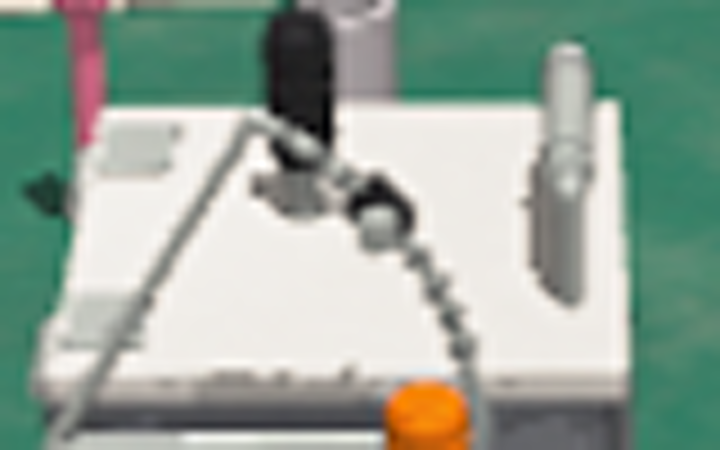

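```bash
python3 -m crank '[[[0,0,0,0.02,0.012,-0.03,1],[0,0,0,0.045,0.025,-0.08,1],[0,0,0,0.0616,0.0345,-0.13,1],[0,0,0,0.0616,0.0345,-0.18,1],[0,0,0,0.0616,0.0345,-0.22,1],[0,0,0,0.0616,0.0345,-0.255,1],[0,0,0,0.0616,0.0345,-0.28,1],[0,0,0,0.0616,0.0345,-0.300,1],[0,0,0,0.0616,0.0345,-0.300,1],[0,0,0,0.0616,0.0345,-0.300,-0.9],[0,0,0,0.0616,0.0345,-0.300,-0.9],[0,0,0,0.0616,0.0345,-0.300,-0.9],[0,0,0,0.0616,0.0345,-0.300,-0.9],[0,0,0,0.0616,0.0345,-0.300,-0.9],[0,0,0,0.0616,0.0345,-0.300,-0.9]]]' 60
```

```text
time_s: 3.82
tool_pos: [0.5625, -0.1356, 0.102]
eef_rot: [0.001, 0.056, 0.998, -0.0]
wrist_force: [-0.0, 0.3, 4.1]
finger_gap: 0.0185
grip_force: 58.6
```

```bash
python3 -m crank '[[[0,0,0,0,0,0.012,-0.9],[0,0,0,0,0,0.027,-0.9],[0,0,0,0,0,0.044,-0.9],[0,0,0,0,0,0.062,-0.9],[0,0,0,0,0,0.080,-0.9],[0,0,0,0,0,0.095,-0.9],[0,0,0,0,0,0.105,-0.9],[0,0,0,0,0,0.105,-0.9]]]'
python3 - <<'E'
from h import *
o=monitor.get_obs();print(o['wrist_force'],o['finger_gap'],o['tool_pos'])
S=snap('side','side1'); C=snap('scene','scene1'); W=snap('wrist','w2')
a=cv2.resize(S[0][170:330,220:350],None,fx=3,fy=3); b=cv2.resize(C[0][130:290,210:340],None,fx=3,fy=3)
cv2.imwrite('pics/c3.png',np.hstack([a,b])[:,:,::-1])
E
```

```text
time_s: 4.82
tool_pos: [0.5623, -0.1356, 0.2072]
eef_rot: [0.001, 0.056, 0.998, 0.0]
wrist_force: [-0.5, -0.5, -0.1]
finger_gap: 0.0185
grip_force: 58.5
[-0.52944652 -0.45011678 -0.06594547] 0.018457923392488904 [ 0.56232582 -0.13555707  0.2071633 ]
```

View pics/c3.png

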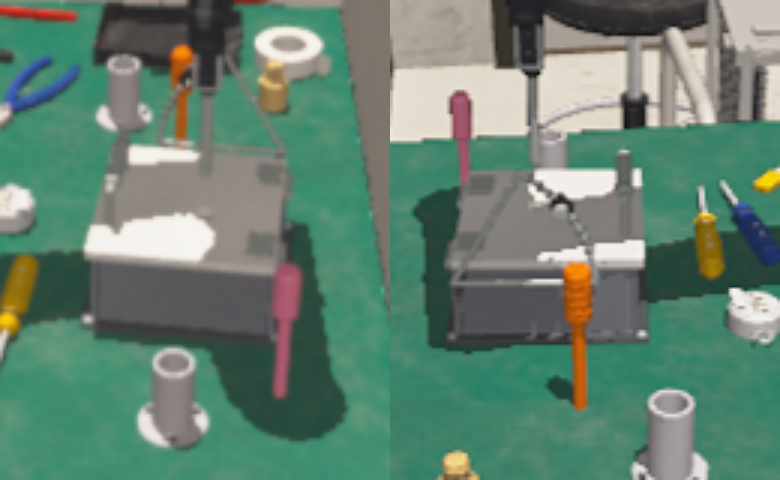

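```bash
python3 - <<'E'
from h import *
_,_,S,ks=load('side1');_,_,C,kc=load('scene1')
for (a,b) in [((207,168),(143.5,160)),((207,110),(142,90))]:
    print(tri(ray(S,ks,220+a[0]/3,170+a[1]/3),ray(C,kc,210+b[0]/3,130+b[1]/3)))
E
python3 -m crank '[[[0,0,0,-0.003,-0.02,0,-0.9],[0,0,0,-0.008,-0.06,0,-0.9],[0,0,0,-0.014,-0.1,0,-0.9],[0,0,0,-0.019,-0.135,0,-0.9],[0,0,0,-0.0225,-0.157,0,-0.9],[0,0,0,-0.0228,-0.1642,0,-0.9],[0,0,0,-0.0228,-0.1642,-0.02,-0.9],[0,0,0,-0.0228,-0.1642,-0.04,-0.9],[0,0,0,-0.0228,-0.1642,-0.04,-0.9],[0,0,0,-0.0228,-0.1642,-0.04,-0.9]]]'
python3 - <<'E'
from h import *
S=snap('side','side2'); W=snap('wrist','w3'); a=cv2.resize(S[0][230:330,230:330],None,fx=4,fy=4); b=W[0][100:300,100:460]; b=cv2.resize(b,None,fx=1.1,fy=1.1)
b=cv2.copyMakeBorder(b,0,400-b.shape[0],0,0,0); cv2.imwrite('pics/c4.png',np.hstack([a,b])[:,:,::-1])
E
```

```text
(array([ 0.56339176, -0.13154265,  0.12168272]), np.float64(0.002251882476648561))
(array([ 0.5617768 , -0.13812347,  0.18159061]), np.float64(0.0019005877976767116))
time_s: 6.22
tool_pos: [0.5398, -0.2998, 0.1671]
eef_rot: [0.001, 0.056, 0.998, -0.0]
wrist_force: [-0.2, 0.5, 0.2]
finger_gap: 0.0182
grip_force: 58.6
```

View pics/c4.png

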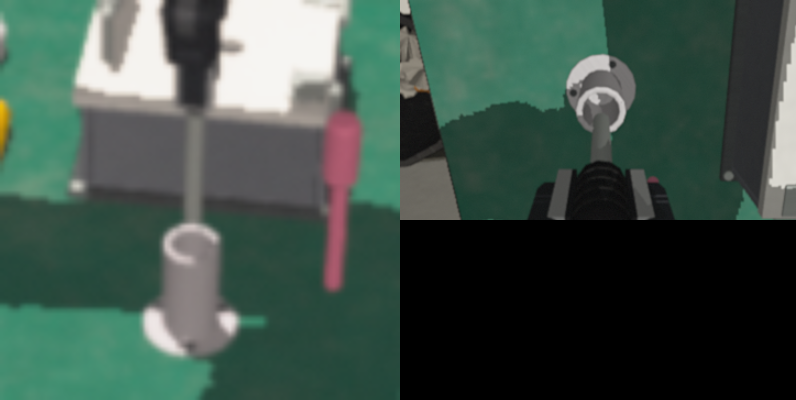

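```bash
python3 - <<'E'
from h import *
p,_,T,k=load('w3'); _,_,S,ks=load('side2')
print('mouth w',onz(T,k,283.6,200,.062),'side',onz(S,ks,230+191/4,230+245/4,.062),'side stem at .077?',tri(ray(T,k,282,203),ray(S,ks,230+194/4,230+222/4)))
q=cv2.resize(p[165:260,240:330,::-1],None,fx=6,fy=6,interpolation=cv2.INTER_CUBIC); cv2.imwrite('pics/c5.png',q)
E
```

```text
mouth w [ 0.53833443 -0.298752    0.062     ] side [ 0.53957141 -0.30173059  0.062     ] side stem at .077? (array([ 0.53874615, -0.29911437,  0.07541158]), np.float64(0.004743792770813033))
```

View pics/c5.png

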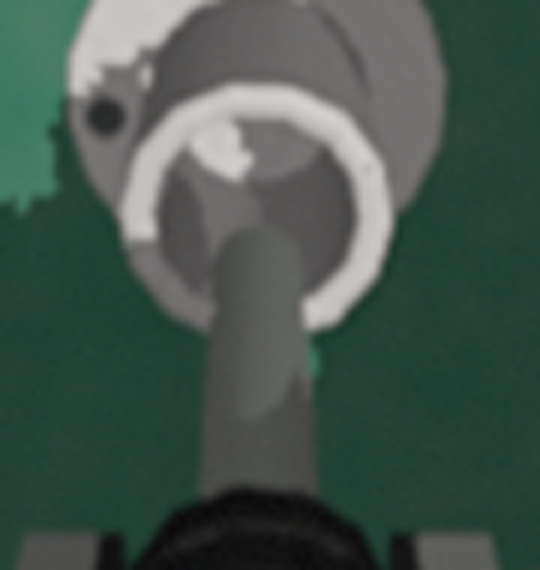

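The foot is centred over the mouth to within about 1.5 mm, so I can lower it.

```bash
python3 -m crank '[[[0,0,0,-0.001,0,-0.010,-0.9],[0,0,0,-0.001,0,-0.022,-0.9],[0,0,0,-0.001,0,-0.035,-0.9],[0,0,0,-0.001,0,-0.048,-0.9],[0,0,0,-0.001,0,-0.060,-0.9],[0,0,0,-0.001,0,-0.068,-0.9],[0,0,0,-0.001,0,-0.072,-0.9],[0,0,0,-0.001,0,-0.072,-0.9]]]'
```

```text
time_s: 7.32
tool_pos: [0.5385, -0.2999, 0.0945]
eef_rot: [0.0, 0.056, 0.998, -0.0]
wrist_force: [-0.2, 0.7, -1.1]
finger_gap: 0.018
grip_force: 58.6
```

```bash
python3 -m crank '[[[0,0,0,0,0,0,0.2],[0,0,0,0,0,0,1],[0,0,0,0,0,0,1],[0,0,0,0,0,0.01,1],[0,0,0,0,0,0.05,1],[0,0,0,0,0,0.1,1],[0,0,0,0,0,0.145,1],[0,0,10,-0.005,0.02,0.155,1],[0,0,20,-0.01,0.045,0.155,1],[0,0,30,-0.015,0.07,0.155,1],[0,0,40,-0.02,0.095,0.155,1],[0,0,50,-0.025,0.12,0.155,1],[0,0,60,-0.035,0.145,0.155,1],[0,0,70,-0.04,0.165,0.155,1],[0,0,80,-0.0485,0.18,0.155,1],[0,0,90,-0.0485,0.188,0.155,1],[0,0,90,-0.0485,0.188,0.155,1],[0,0,90,-0.0485,0.188,0.155,1]]]'
python3 - <<'E'
from h import *
S=snap('side','side3'); C=snap('scene','scene3'); W=snap('wrist','w4'); print(W[2].round(3).tolist())
a=cv2.resize(S[0][200:330,220:350],None,fx=2,fy=2); b=cv2.resize(C[0][150:280,220:320],None,fx=2,fy=2)
t=cv2.copyMakeBorder(np.vstack([a,b[:, :]]) if a.shape[1]==b.shape[1] else np.hstack([a,b]),0,160,0,0,0)
w=W[0][:420,200:520]; cv2.imwrite('pics/c6.png',np.hstack([t,w])[:,:,::-1])
E
```

```text
time_s: 9.57
tool_pos: [0.4898, -0.112, 0.2497]
eef_rot: [0.0, -0.665, 0.747, -0.0]
wrist_force: [0.9, -0.5, 0.8]
finger_gap: 0.0857
grip_force: 0.0
[[-0.993, 0.109, 0.034, 0.481], [0.114, 0.95, 0.29, -0.186], [-0.0, 0.292, -0.957, 0.392], [0.0, 0.0, 0.0, 1.0]]
```

View pics/c6.png

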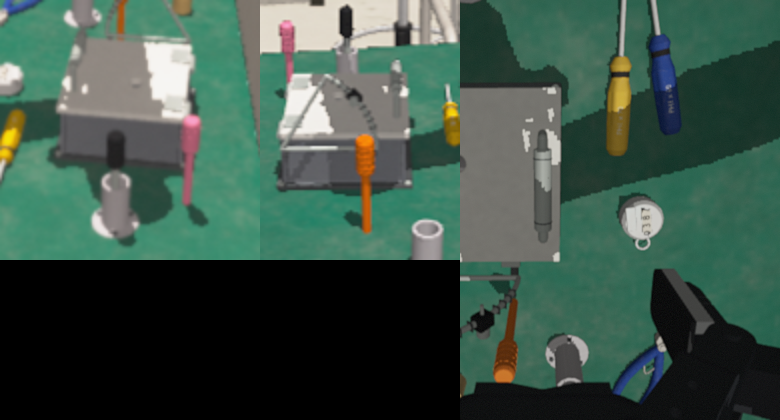

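The probe is standing in the right cup and the cover is shut. Viewing budget is used up, so from here I measure numerically: the bar, and the needle in w4 and w1.

```bash
python3 - <<'E'
from h import *
np.set_printoptions(linewidth=250)
p,d,T,k=load('w4'); C=cloud(d,T,k)
m=(d>0)&(C[...,2]>.107)&(C[...,2]<.14)&(abs(C[...,0]-.49)<.03)&(abs(C[...,1]+.11)<.06)
v,u=np.nonzero(m); print('bar px',cv2.minAreaRect(np.stack([u,v],1).astype(np.float32)),C[m].mean(0),C[m][:,2].max())
(u0,v0),_,_=cv2.minAreaRect(np.stack([u,v],1).astype(np.float32)); print(onz(T,k,u0,v0,.115))
print(C[321,222]); hsv=cv2.cvtColor(p,cv2.COLOR_RGB2HSV)
print('w4 gray u208-236, v 296-330'); print(p[296:332,208:238,0])
p1=load('w1')[0]; print('w1 u400-430 v180-198'); print(p1[180:198,400:430,0])
E
```

```text
bar px ((282.0, 188.5), (109.0, 18.0), 90.0) [ 0.48921044 -0.11448977  0.11669103] 0.1205041986032031
[ 0.48961982 -0.11452539  0.115     ]
[ 0.54600305 -0.02460444  0.14789885]
w4 gray u208-236, v 296-330
[[49 47 48 ... 57 59 58]
 [52 52 52 ... 59 59 61]
 [53 54 54 ... 60 62 65]
 ...
 [81 75 64 ... 56 57 61]
 [71 64 51 ... 55 56 57]
 [61 56 49 ... 55 55 55]]
w1 u400-430 v180-198
[[159 160 117  65  49  54  51  48  43  45  44  42  39  41  57  80  99 111 100  59  37  38  43  44  48  54  56  57  57  59]
 [160 157 105  54  49  51  49  45  44  43  43  42  41  45  47  48  54  58  54  33  23  26  28  29  35  47  54  56  57  58]
 [160 154  96  50  48  49  48  46  43  43  43  45  45  48  42  26  20  23  25  22  23  28  25  25  29  40  52  56  54  57]
 [157 152  94  48  47  48  47  47  44  43  45  47  48  46  35  17  20  20  23  26  26  28  26  25  28  38  55  64  65  63]
 [147 150  90  44  45  48  46  47  44  44  47  50  48  41  20  11  16  23  27  28  25  27  25  26  25  39  71  97 100  98]
 [133 146  88  43  46  47  47  45  45  44  47  47  44  28  11   9  14  22  24  27  26  29  27  28  25 
[... 797 characters left out ...]
 49  48  48  46  39  17   9  13  13  22  29  37  45  46  29  26  30  56 103 135 141]
 [154  95  49  48  50  49  48  50  52  52  49  49  49  44  24  12  10  21  36  60  81  98  89  46  21  29  56  89 111 113]
 [153  92  49  49  48  48  50  51  52  52  53  50  46  43  30  16  15  23  50  87 116 135 123  69  25  29  47  66  73  74]
 [154  90  47  49  50  48  49  51  53  52  50  49  48  46  39  18  18  24  55  93 122 138 128  75  35  39  51  56  58  57]
 [155  90  47  50  50  50  50  50  53  52  50  49  47  46  39  27  19  23  43  73  99 111 106  77  55  51  55  56  58  58]
 [153  88  48  50  48  51  51  51  53  51  49  47  44  43  42  33  30  26  35  60  82  99 110  99  69  57  56  57  58  58]]
```

```bash
python3 - <<'E'
from h import *
import sys
np.set_printoptions(linewidth=250,threshold=sys.maxsize)
p=load('w4')[0]; print(p[300:330,208:238,0])
p1=load('w1')[0]; print('w1 ptr u382-402 v150-176'); print(p1[150:176,384:402,0]) 
print('scene3 u258-276 v190-210');print(load('scene3')[0][188:206,256:280,0])
E
```

```text
[[55 55 55 54 54 52 50 53 56 58 59 59 58 58 57 58 59 58 57 58 59 59 59 62 61 62 63 64 66 67]
 [57 54 56 52 52 49 51 51 54 56 58 60 60 58 58 60 59 60 59 61 61 59 60 62 61 62 64 64 66 67]
 [56 54 56 54 51 51 48 51 53 55 57 59 58 60 59 61 61 61 61 60 62 62 61 61 62 63 63 64 64 67]
 [57 57 55 53 53 51 49 51 50 54 54 56 59 61 62 62 62 63 63 62 63 62 62 60 62 60 61 63 65 64]
 [57 55 54 53 53 51 51 52 52 54 54 57 62 64 64 65 63 62 62 63 63 63 62 61 56 52 54 59 62 61]
 [56 56 55 54 53 54 52 52 51 54 53 61 71 71 70 66 64 64 64 62 63 62 62 59 49 37 40 46 50 54]
 [54 56 54 55 54 55 54 53 54 54 56 64 78 80 78 71 67 65 66 63 62 62 62 58 49 38 36 40 41 41]
 [56 54 56 56 57 56 57 57 56 57 60 67 82 87 82 72 66 64 64 65 63 62 62 59 51 46 50 52 47 38]
 [55 55 56 57 57 58 60 60 61 61 61 67 81 87 84 70 51 52 60 62 62 62 61 61 56 57 63 66 64 52]
 [55 56 57 59 59 61 61 62 65 65 64 66 78 88 84 68 33 29 42 53 58 61 62 62 63 65 70 72 73 65]
 [55 56 57 59 60 60 62 65 66 64 59 61 73 86 85 69 30 12 19 31 42 51 56 63 67 72 73 74 74 70]
 [58 57 58 60 60 61 63 63 62 54 46 46 70 86 86 71 33  6 12 13 19 32 40 56 66 
[... 4774 characters left out ...]
9 130]
 [135 127 116 115 125 132 127  93  67 103 118 115  94  53  35 103 133 131 130 128 129 128 127 128]
 [133 130 126 126 129 132 132 127 116 114 117 118 103  60  50 109 132 130 130 129 129 129 130 130]
 [132 131 132 133 133 132 131 132 124 114 114 116 115 109 108 122 132 130 130 129 129 130 129 130]
 [130 130 132 134 133 132 131 130 125 115 112 115 113 112 117 103 101 123 131 129 129 129 129 129]
 [131 131 131 132 132 131 130 130 130 125 119 124 128 120 101  77  79 115 131 129 129 129 129 129]
 [131 131 131 132 131 130 130 130 130 128 128 130 130 113  86  97 110 122 133 131 129 129 130 130]
 [131 132 131 130 130 130 131 129 129 129 130 129 130 125 123 118 114 109  98 114 130 129 130 130]]
```

```bash
python3 - <<'E'
from h import *
_,_,T,k=load('w1');_,_,U,q=load('w4');_,_,V,s=load('scene3')
R=np.array([[.9938,-.1115],[.1115,.9938]])  # rows ux,uy
b=np.array([.4897,-.1132]); h=b+.134*R[0]
for a,c in [((407.2,188.8),(221.3,304.8)),((408.5,188.8),(221.3,306.5))]:
    P,e=tri(ray(T,k,*a),ray(U,q,*c)); l=R@(P[:2]-h); print(P.round(4),e.round(4),'chamber-x from hinge',l.round(4),'rad',np.hypot(l[0],P[2]-.07),'ang',np.arctan2(P[2]-.07,-l[0]))
    d=V[:3,:3].T@(P-V[:3,3]); print('reproj scene',d[:2]/d[2]*s[0]+s[1:])
# pointer by two views: side/scene reproj of candidate
for z in (.07,.074):
    for v in (155.5,162,169): P=onz(T,k,393.3,v,z); d=V[:3,:3].T@(P-V[:3,3]); dd=U[:3,:3].T@(P-U[:3,3]);print(z,v,P.round(4),(R@(P[:2]-h)).round(4),'scene',d[:2]/d[2]*s[0]+s[1:],'w4',dd[:2]/dd[2]*q[0]+q[1:])
print(load('w4')[0][255:275,225:262,0].tolist().__str__().replace('], [','\n'))
E
```

```text
[ 0.5465 -0.0335  0.1395] 0.0002 chamber-x from hinge [-0.0864  0.0855] rad 0.11092544249478199 ang 0.6774194094088358
reproj scene [267.13067482 195.22549163]
[ 0.5467 -0.032   0.1396] 0.0001 chamber-x from hinge [-0.0864  0.087 ] rad 0.11092931490733815 ang 0.6778833799640914
reproj scene [267.09677441 195.51589111]
0.07 155.5 [ 0.5209 -0.0286  0.07  ] [-0.1125  0.0876] scene [279.01256874 221.67451899] w4 [259.94233782 266.57101173]
0.07 162 [ 0.5293 -0.0288  0.07  ] [-0.104   0.0883] scene [275.40158346 221.86667907] w4 [251.14920661 267.28955058]
0.07 169 [ 0.5386 -0.029   0.07  ] [-0.0948  0.0891] scene [271.46660731 222.07608046] w4 [241.5900811  268.07068335]
0.074 155.5 [ 0.5201 -0.0297  0.074 ] [-0.1131  0.0864] scene [279.27901442 219.94744718] w4 [260.37525751 267.32947681]
0.074 162 [ 0.5285 -0.0299  0.074 ] [-0.1048  0.0871] scene [275.69536984 220.13728137] w4 [251.55220537 268.04995391]
0.074 169 [ 0.5376 -0.0301  0.074 ] [-0.0956  0.0879] scene [271.79021897 220.34414652] w4 [241.9605954  268.83319028]
[[117, 116, 117, 116, 118, 117, 116, 117, 117, 115, 116, 115, 116
[... 2419 characters left out ...]
52, 50, 53, 51, 50, 53, 52, 50, 50, 49, 48, 47, 46, 46, 47, 46, 39, 35, 39, 36, 38, 39, 37, 34, 36, 46, 51, 50
53, 52, 50, 50, 48, 45, 46, 46, 45, 46, 48, 50, 49, 50, 52, 53, 53, 51, 48, 48, 47, 47, 47, 49, 46, 39, 37, 39, 39, 38, 37, 37, 33, 37, 49, 51, 46
53, 53, 50, 46, 45, 46, 45, 43, 37, 37, 37, 38, 41, 44, 49, 52, 52, 53, 51, 50, 50, 47, 48, 48, 45, 38, 33, 39, 38, 38, 36, 36, 34, 37, 49, 50, 47
50, 49, 49, 47, 45, 45, 44, 38, 28, 22, 26, 26, 28, 33, 41, 42, 43, 45, 51, 51, 48, 47, 47, 49, 45, 38, 37, 37, 36, 39, 38, 36, 35, 39, 50, 52, 51
50, 52, 49, 48, 48, 47, 41, 39, 36, 34, 37, 36, 39, 38, 38, 41, 40, 45, 50, 52, 53, 53, 52, 52, 49, 47, 45, 45, 47, 46, 47, 43, 41, 45, 52, 53, 54]]
```

Needle tip triangulates to the 110.9 mm radius at about 0.678 rad, which agrees with the hinge estimate. For the bar that means dx = 56.0 mm back and dz = 74.8 mm up. Descending to pinch the bar.

```bash
python3 -m crank '[[[0,0,0,0,-0.001,-0.04,1],[0,0,0,0,-0.001,-0.085,1],[0,0,0,0,-0.001,-0.12,1],[0,0,0,0,-0.001,-0.145,1],[0,0,0,0,-0.001,-0.157,1],[0,0,0,0,-0.001,-0.157,1],[0,0,0,0,-0.001,-0.157,-1],[0,0,0,0,-0.001,-0.157,-1],[0,0,0,0,-0.001,-0.157,-1],[0,0,0,0,-0.001,-0.157,-1],[0,0,0,0,-0.001,-0.157,-1],[0,0,0,0,-0.001,-0.157,-1],[0,0,0,0,-0.001,-0.157,-1]]]' 110
```

```text
time_s: 11.35
tool_pos: [0.4896, -0.1128, 0.0926]
eef_rot: [-0.0, -0.666, 0.746, 0.0]
wrist_force: [-1.6, 1.4, 5.1]
finger_gap: 0.0109
grip_force: 107.5
```

```bash
python3 -m crank '[[[0,0,0,0.002,-0.0002,0.0066,-1],[0,0,0,0.0049,-0.0005,0.0132,-1],[0,0,0,0.0078,-0.0009,0.0196,-1],[0,0,0,0.0109,-0.0012,0.0258,-1],[0,0,0,0.0145,-0.0016,0.0319,-1],[0,0,0,0.0183,-0.0021,0.0377,-1],[0,0,0,0.0224,-0.0025,0.0434,-1],[0,0,0,0.0268,-0.0030,0.0488,-1],[0,0,0,0.0315,-0.0035,0.0541,-1],[0,0,0,0.0363,-0.0041,0.0591,-1],[0,0,0,0.0414,-0.0047,0.0638,-1],[0,0,0,0.0468,-0.0053,0.0683,-1],[0,0,0,0.0468,-0.0053,0.0683,-1],[0,0,0,0.0468,-0.0053,0.0683,-1]]]'
python3 - <<'E'
from h import *
W=snap('wrist','w5'); S=snap('scene','scene5'); snap('side','side5')
p,d,T,k=W; C=cloud(d,T,k); print(T.round(3).tolist())
h=np.array([.4897,-.1132])+.134*np.array([.9938,-.1115])
l=(C[...,:2]-h)@np.array([[.9938,.1115],[-.1115,.9938]]); zz=C[...,2]-.07
m=(d>0)&(abs(l[...,1])<.075)&(l[...,0]<-.02)&(l[...,0]>-.15)&(zz<.11)&(p.min(-1)>60)&(abs(np.arctan2(zz,-l[...,0])-.6)<.2)
print(m.sum(),np.percentile(np.arctan2(zz,-l[...,0])[m],[10,50,90]))
_,_,V,s=S
for th in (.6,.64,.678): 
  for y in (.077,.088):
    for rr in (.094,.112):
      P=np.r_[h+np.array([[.9938,.1115],[-.1115,.9938]])@[-rr*np.cos(th),y],.07+rr*np.sin(th)]; f=lambda T,k:(lambda d:(d[:2]/d[2]*k[0]+k[1:]).round(1))(T[:3,:3].T@(P-T[:3,3])); print(th,y,rr,'scene',f(V,s),'wrist',f(T,k))
E
```

```text
time_s: 13.1
tool_pos: [0.5357, -0.1179, 0.1608]
eef_rot: [-0.001, -0.666, 0.746, 0.001]
wrist_force: [-6.0, 3.8, -0.3]
finger_gap: 0.011
grip_force: 107.6
[[-0.994, 0.108, 0.031, 0.527], [0.112, 0.95, 0.29, -0.192], [0.002, 0.292, -0.956, 0.303], [0.0, 0.0, 0.0, 1.0]]
34529 [0.64268913 0.67035919 0.7497479 ]
0.6 0.077 0.094 scene [263.6 199.8] wrist [264.6 361. ]
0.6 0.077 0.112 scene [269.9 195.9] wrist [290.4 373.6]
0.6 0.088 0.094 scene [263.4 202.1] wrist [264.8 376.4]
0.6 0.088 0.112 scene [269.8 198.2] wrist [290.3 389.6]
0.64 0.077 0.094 scene [262.6 198.6] wrist [260.5 364.7]
0.64 0.077 0.112 scene [268.8 194.5] wrist [285.8 378.5]
0.64 0.088 0.094 scene [262.4 200.9] wrist [260.9 380.3]
0.64 0.088 0.112 scene [268.6 196.8] wrist [285.7 394.6]
0.678 0.077 0.094 scene [261.6 197.6] wrist [256.4 368.2]
0.678 0.077 0.112 scene [267.6 193.2] wrist [281.  383.1]
0.678 0.088 0.094 scene [261.4 199.9] wrist [256.8 383.9]
0.678 0.088 0.112 scene [267.4 195.5] wrist [281.1 399.5]
```

```bash
python3 - <<'E'
from h import *
h=np.array([.4897,-.1132])+.134*np.array([.9938,-.1115]); M=np.array([[.9938,.1115],[-.1115,.9938]])
for n in ('w5','side5','scene5','w4','side3'):
    p,d,T,k=load(n); C=cloud(d,T,k); l=(C[...,:2]-h)@M; zz=C[...,2]-.07
    a=np.arctan2(zz,-l[...,0]); th=.6 if n[-1]=='5' else 0
    dist=-l[...,0]*-np.sin(th)+zz*np.cos(th)-.004; r=-l[...,0]*np.cos(th)+zz*np.sin(th)
    m=(d>0)&(abs(l[...,1])<.07)&(r>.02)&(r<.145)&(abs(dist)<.02)&(np.ptp(p,axis=-1)<25)
    X=np.stack([l[...,0][m],l[...,1][m],zz[m]],1)
    for _ in range(6):
        c=X.mean(0); nn=np.linalg.svd(X-c,full_matrices=False)[2][2]; nn*=np.sign(nn[2]); e=(X-c)@nn; X=X[abs(e)<max(2*np.median(abs(e)),.001)]
    print(n,m.sum(),len(X),'normal',nn.round(3),'angle',np.arctan2(nn[0],nn[2])*1,'offset from hinge',c@nn,e.std())
p,d,T,k=load('w5')
P=np.array([.5465,-.0335,.1395]); q=T[:3,:3].T@(P-T[:3,3]); print('needle in w5',q[:2]/q[2]*k[0]+k[1:])
print('w5 u234-300 step2, v340-400 step2');print('\n'.join(' '.join(f'{x:3d}' for x in row) for row in p[346:402:2,230:304:2,0]))
E
```

```text
w5 32383 28961 normal [0.558 0.001 0.83 ] angle 0.5918678956677557 offset from hinge 0.007715732007636073 0.0004074550440103241
side5 1305 740 normal [ 0.555 -0.002  0.832] angle 0.5882192336005835 offset from hinge 0.009586141813965375 0.0006797046210757681
scene5 837 660 normal [0.558 0.003 0.83 ] angle 0.5925442230886817 offset from hinge 0.010245569423550899 0.00048171046349839645
w4 20869 17027 normal [-0.001 -0.     1.   ] angle -0.0013951945637142866 offset from hinge 0.007883997308017147 0.00048811828911272693
side3 1562 911 normal [ 0.001 -0.002  1.   ] angle 0.0008752400490520822 offset from hinge 0.009878489018029945 0.0007995393055742315
needle in w5 [279.62420262 394.76727847]
w5 u234-300 step2, v340-400 step2
 17  17  15  15  15  17  18  20  18  16  19  15  14  16  18  20  36  24  30  76  84  87  87  89  90  91  91  90  88  88  87  85  81  77  45  19  31
 18  20  16  20  18  19  17  17  14  16  19  16  19  18  19  19  36  22  33  76  83  87  88  88  89  91  90  89  88  87  86  84  81  79  45  21  31
 14  18  18  15  15  18  18  20  17  16  15  13  16  22  17  25  35  17
[... 3076 characters left out ...]
  16  16  17  15  16  19  11  17  16  14  19  17  19  15  19  14  16  16  19  18  17  17  16  16  14  19  13
 18  20  16  17  15  16  17  17  12  14  15  14  13  15  13  16  14  14  12  16  19  12  19  16  16  13  15  16  12  16  13  15  16  14  17  16  15
 17  16  17  18  13  15  11  16  17  12  14  13  14  13  12  20  11  14  13  15  14  14  16  17  14  14  16  16  15  14  14  13  17  15  17  14  15
 16  15  18  14  16  15  18  16  17  15  14  19  13  15  14  18  16  17  17  15  16  14  16  16  16  19  18  17  16  18  20  16  13  17  14  18  16
 15  11  17  17  20  13  15  16  15  14  14  16  19  15  17  17  17  15  18  14  15  19  18  20  16  17  14  15  16  15  14  18  12  16  17  18  18
```

```bash
python3 - <<'E'
from h import *
from scipy.optimize import brentq
h=np.array([.4897,-.1132])+.134*np.array([.9938,-.1115]); M=np.array([[.9938,.1115],[-.1115,.9938]])
_,_,T,k=load('w1');_,_,U,q=load('w4')
for a,c in [((393.6,155.3),(259.3,267)),((390.4,126),(299.5,261.5))]:
    P,e=tri(ray(T,k,*a),ray(U,q,*c)); print('tab corner',P.round(4),e.round(4),(P[:2]-h)@M)
def ang(T,k,u,v):
    o,d=ray(T,k,u,v); f=lambda z:(lambda P:np.hypot((P[:2]-h)@M[:,0],P[2]-.07)-.11)(o+d*(z-o[2])/d[2])
    try: z=brentq(f,.1,.178)
    except Exception as E: return E
    P=o+d*(z-o[2])/d[2]; return np.arctan2(z-.07,-(P[:2]-h)@M[:,0]),((P[:2]-h)@M)[1]
print(ang(T,k,407.2,188.8),ang(U,q,221.3,304.8))
pr=lambda P,T,k:(lambda d:d[:2]/d[2]*k[0]+k[1:])(T[:3,:3].T@(P-T[:3,3]))
for n in('side0','side3','side5'):
    p,d,S,s=load(n); 
    for th in(.64,.678,.72): print(n,th,pr(np.r_[h+M@[-.11*np.cos(th),.086],.07+.11*np.sin(th)],S,s))
    c=pr(np.array([.5465,-.0335,.1395]),S,s).astype(int); print(c,'\n'+'\n'.join(' '.join(f'{x:3d}' for x in row) for row in p[c[1]-8:c[1]+9,c[0]-10:c[0]+11,0]))
E
```

```text
tab corner [ 0.5214 -0.0276  0.0683] 0.0008 [-0.1120842   0.08863049]
tab corner [ 0.4824 -0.0331  0.0769] 0.0005 [-0.15017615  0.07881127]
(np.float64(0.6721918004374238), np.float64(0.08593516913411109)) (np.float64(0.6691480361018072), np.float64(0.08631688872485714))
side0 0.64 [281.11184698 199.54886289]
side0 0.678 [282.12934517 198.53184613]
side0 0.72 [283.31213302 197.44723021]
[281 198] 
 41  40  42  41  44  76 133 167 183 192 190 182 165 119  71  60  79 104 120 135 108
 42  40  41  40  41  63 131 173 178 177 176 174 160 125  88  96 123 120 109  97  73
 47  48  48  45  45  69 135 171 175 173 159 138 121 114 111 121 129 107  80  61  49
 46  46  45  44  42  75 149 169 168 156 122  82  73 122 122 105  97  78  61  56  52
 45  42  42  42  48  89 149 165 153 123  79  48  55 103  96  73  64  60  58  58  61
 57  58  57  59  62  95 140 157 131  83  48  53  47  56  57  54  60  62  63  64  66
 66  67  67  68  71  91 136 155 119  65  57 111  89  47  42  53  62  64  64  66  68
 68  66  66  67  69  89 135 157 127  77  76 152 120  58  53  61  64  64  66  67  69
 67  65  64  65  67  87 134
[... 3142 characters left out ...]
  43  56  65  65  65  66  68
 53  87 114 101  67  84 104 109 101  98 113 100  67  45  44  56  65  66  64  66  69
 55  92 117 100  72  91 107 110 101 104 118 105  70  46  43  57  63  66  67  68  73
 55  93 117 102  81  97 109 109 100 104 118 103  67  45  43  59  66  66  66  69  70
 54  93 117 102  90 101 110 110  99 103 118 100  64  44  43  61  66  66  66  70  73
 54  93 117 107  97 105 110 109  95 102 117  99  62  45  47  80  79  70  69  73  75
 53  93 118 111 105 108 109 107  99 104 117  96  62  46  63 108 112  94  79  76  77
 58  92 117 109 106 104 100 100  99 106 117  96  61  46  71 121 134 125 108  89  77
 75  92 112 106 105 108 103  95  92 103 117  97  61  47  80 125 140 140 132 117  97
```

Three cameras agree the cover is at 0.591 rad. The mark estimates give about 0.675, so I'll finish the arc.

```bash
python3 -m crank '[[[0,0,0,0.0022,-0.0002,0.0018,-1],[0,0,0,0.0046,-0.0005,0.0036,-1],[0,0,0,0.007,-0.0008,0.0053,-1],[0,0,0,0.0095,-0.0010,0.007,-1],[0,0,0,0.0095,-0.0010,0.007,-1],[0,0,0,0.0095,-0.0010,0.007,-1],[0,0,0,0.0095,-0.0010,0.007,-1],[0,0,0,0.0095,-0.0010,0.007,-1]]]'
cat > meas.py <<'E'
from h import *
h=np.array([.4897,-.1132])+.134*np.array([.9938,-.1115]); M=np.array([[.9938,.1115],[-.1115,.9938]])
for n,cam in (('w6','wrist'),('side6','side'),('scene6','scene')):
    p,d,T,k=snap(cam,n); C=cloud(d,T,k); l=(C[...,:2]-h)@M; zz=C[...,2]-.07; th=.675
    dist=l[...,0]*np.sin(th)+zz*np.cos(th)-.006; r=-l[...,0]*np.cos(th)+zz*np.sin(th)
    m=(d>0)&(abs(l[...,1])<.07)&(r>.02)&(r<.145)&(abs(dist)<.02)&(np.ptp(p,axis=-1)<25)
    X=np.stack([l[...,0][m],l[...,1][m],zz[m]],1)
    for _ in range(6):
        c=X.mean(0); nn=np.linalg.svd(X-c,full_matrices=False)[2][2]; nn*=np.sign(nn[2]); e=(X-c)@nn; X=X[abs(e)<max(2*np.median(abs(e)),.001)]
    print(n,len(X),'angle',np.arctan2(nn[0],nn[2]),c@nn)
o=monitor.get_obs(); print(o['time_s'],np.abs(o['joint_velocities']).max(),o['wrist_force'])
p=load('side6')[0]; print('\n'.join(' '.join(f'{x:3d}' for x in row) for row in p[186:210,268:300,0]))
p=load('scene6')[0]; print();print('\n'.join(' '.join(f'{x:3d}' for x in row) for row in p[186:210,252:284,0]))
E
python3 meas.py
```

```text
time_s: 14.25
tool_pos: [0.5451, -0.1189, 0.1678]
eef_rot: [-0.001, -0.666, 0.746, 0.001]
wrist_force: [-5.7, 4.2, -1.7]
finger_gap: 0.0106
grip_force: 107.6
w6 26346 angle 0.6763797196757892 0.007652865259760848
side6 675 angle 0.6789697962581104 0.008898858272219501
scene6 608 angle 0.6782037845002563 0.010165793080987508
14.4 0.0009158797292575534 [-6.16149602  4.14007085 -1.29563663]
 44  49  51  52  52  46  40  39  41  41  50 126 236 245 242 209 126  65  44  42  42  41  43  64  72  71  58  44  40  40  41  42
 41  42  40  41  41  41  40  40  41  41  50 131 241 247 247 235 153  70  41  39  41  40  40  50  51  47  43  39  39  41  41  41
 42  40  39  40  41  40  43  42  41  41  49 120 231 243 241 225 152  71  43  40  40  41  38  39  40  39  38  41  42  43  42  42
 41  41  40  42  42  41  43  41  41  42  51 114 204 221 210 188 131  68  45  41  43  41  40  39  39  39  41  40  40  42  42  42
 42  42  40  41  41  41  41  42  42  42  50 104 170 189 171 146 106  65  45  42  43  42  41  41  41  40  40  42  41  42  41  44
 46  45  48  47  44  42  41  42  40  41  43  78 138 163 143 118 101  
[... 4735 characters left out ...]
  79  73  98 114 106 102  95  95 103 103 102 102 103 102 102
110 117 117 114 114 125 132 135 133 123 113 114 117 115  98  82  84  82  80 102 120 103  78  78  93 101 102 102 102 103 102 103
106 116 116 110 112 124 134 136 131 116 111 115 116 114  99  83  84  85  84  89 110 127 107  79  92 102 101 101 101 103 103 102
108 117 116 114 114 117 119 121 119 116 115 115 116 111  94  84  85  85  85  79  84 100 114 104  92 102 100 100 101 102 101 102
117 120 119 120 119 119 119 119 118 119 120 120 121 114  97  84  82  84  84  80  78  98 148 136  92 101  99  96  97  98  97  99
130 133 132 132 133 134 133 131 132 131 132 134 135 124  99  83  84  84  85  84  83 103 151 143  96 101 138 158 158 157 159 133
```

```bash
python3 -c "
from station import r
print(r.job_done())"
```

```text
the job is handed in; nothing more can be done
None
```

I handed the job in with the probe standing in the right-hand cup and the gripper holding the cover still at about 0.677 rad, against a measured mark of about 0.675 rad (± 0.01); I did not see the pointer and needle meet directly, and did not recheck the clamp or bystanders.

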